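# Stock check: sort two tagged food pans

### The arm

A 6-joint arm with a two-finger parallel gripper is mounted at the origin on a cart in front of the work surface, level with it; the furniture and walls round the work are solid. World frame = base frame: x ahead of the robot, y to its left, z up, the work surface at z = 0. Lengths are in m, angles in rad, forces in N, time in s.
With the tool pointing down it reaches from about 0.325 to 0.775 m from the base axis. Payload 5.5 kg.
Tool frame: the origin (TCP) lies midway between the tips of the shut fingers; the grasp point (between the pads) lies 19 mm behind it; z points along the fingers, y is the line along which they close (so a half turn about z gives the same grasp; the last joint's range is limited). The gripper opens to 85 mm and grips with 20 to 120 N. Pads are 22 mm wide; open, the fingers measure 114 mm over their backs; the gripper's body (76 mm by 85 mm) begins 54 mm behind the grasp point. The pads swing forward as they close: fully open they stand 13 mm farther back than shut.
Start: joints at [1.244, 0.091, 1.231, -0, 1.82, -0.057], TCP at [0.16, 0.578, 0.198] pointing down, gripper open.
Joint ranges: [-2.87, 2.87], [-0.86, 2.18], [0.17, 2.46], [-1.51, 4.65], [0.06, 2.69], [-2.65, 2.65]. Speed limits (rad/s): [2.57, 2.57, 3.01, 3.14, 3.14, 3.14].

### API

Orientations are given as a unit quaternion [w, x, y, z].
In Python, from bench import robot, claw, kinematics, readout, optics, job gives the robot as it stands. Calls block until the motion is done:
- robot.movep(position, orientation): joint-space move of the TCP to a pose.
- robot.move_l(position, orientation=None, v=0.15, until_force=None): straight line of the TCP; orientation=None keeps the orientation; v is the mean speed in m/s. With until_force (N) it stops when the force on the tool has changed by that much, and returns True; else False.
- robot.move_j(angles): joint-space move.
- claw.command_gripper(opening, grasp_force=None): finger opening in m; grasp_force is the grip in N (None keeps the last); returns when the fingers have stopped.
- robot.pause(seconds).
- kinematics.inverse_kinematics(position, orientation): joint angles nearest the present ones, or None.
- readout.observe(): the state.
- optics.grab_frame(name): name is "side" or "top"; returns the picture (400x640x3 uint8, red, green, blue); there is no depth.
- optics.camera_info(name): a dict with "fx", "fy", "cx", "cy" (pixels), "R" (3x3) and "t" (3): a world point X has camera coordinates R X + t. Camera axes: x right, y down, z forward; pixel columns grow to the right and rows downward; lengths in m; the calibration is good to about 2 mm. A picture is of the moment at which its call begins. camera_info takes no time and is no camera call.
A pose or a line that the arm cannot do raises robot.IKError and nothing moves.
- job.sign_off(): hands the job in; it is judged then, once.
The state is a dict: "clock": time; "q": joint angles; "joint_vel": joint speeds; "effort": joint torques, N m; "tcp_pos": TCP position; "ee_rot": TCP orientation; "force": force on the tool from outside, world axes, zero at the start; "ft_torque": the same for the moment, N m; "gripper_width": finger opening in m; "gripper_force": force on a finger pad.
Only numpy, scipy, OpenCV 4.12 (cv2) and the standard library are available. Lean on these libraries where they do the work, as an engineer would, in place of code of your own. Each camera call takes 0.05 s, during which the arm holds its last target. There are 200 camera calls.

### The job

Sort the two food pans in the deep tub by their tags: the green-tagged one has passed, so slide it along the table into the steel holding channel, under its lips, until it is fully home against the end stop; the red-tagged one is rejected, so stand it on the floor of the white box, upright, and shut the red lid on it completely. Leave the other things on the table as they are.

Things in the scene. Friction and masses are not known exactly. Their poses are not given: they have to be found in the camera images.
- pan_green: lidded steel food pan with green tags on its lid and sides; the two pans differ in nothing else. Origin: centre of its underside; x along it, z up; alike end for end. Body 91 x 57 x 52 mm; white lid 102 (x) x 66 (y) mm at z = 52 to 58 mm, juts 5 mm beyond the body; lid and grip are fixed on. One rigid piece, 0.2 to 0.35 kg. It starts standing in the deep tub, 4 mm above the table top.
- pan_green_grip (a point): centre of the white grip bar on the green-tagged pan's lid, 80 mm above its underside; axes as the pan's. Bar 64 mm long (x), 14 mm thick (y), from z = 72 to 88 mm of the pan, on two posts: pinch it from above across its 14 mm.
- pan_red: lidded steel food pan with red tags on its lid and sides; the two pans differ in nothing else. Origin: centre of its underside; x along it, z up; alike end for end. Body 91 x 57 x 52 mm; white lid 102 (x) x 66 (y) mm at z = 52 to 58 mm, juts 5 mm beyond the body; lid and grip are fixed on. One rigid piece, 0.2 to 0.35 kg. It starts standing in the deep tub, 4 mm above the table top.
- pan_red_grip (a point): centre of the white grip bar on the red-tagged pan's lid, 80 mm above its underside; axes as the pan's. Bar 64 mm long (x), 14 mm thick (y), from z = 72 to 88 mm of the pan, on two posts: pinch it from above across its 14 mm.
- pass_dock: steel holding channel with green trim, fixed: two rails and an end stop, 65 mm high, no floor of its own (the pan slides on the table). Origin: on the table, where the pan's origin is when fully home; x from the mouth to the stop (the way to push; pan's x along it, either end first), z up. Inner faces of the rails at y = -36 and 36 mm, from x = -50 mm; face of the stop at x = 51 mm.
- dock_mouth (a point): middle of the channel's mouth, on the table, at its x = -81 mm; same axes. Flared guides, 99 mm apart here, narrow to 72 mm at x = -50 mm. From x = -42 mm on, lips on the rails, 62 to 65 mm above the table, reach inward to y = -28 and 28 mm over the pan's lid edge (turned up to 71 mm as a lead-in from x = -60 mm): a pan enters only by sliding along the table, not from above.
- reject_box: white plastic box with a red label in front, fixed, open at the top; outside 140 (x) x 138 (y) x 98 mm, walls and floor 4 mm. Origin: centre of its underside; x points from the label to the side where its red lid is hinged, z up.
- reject_lid (a joint): hinge of the white box's red lid, rad: 0 is shut flat on the box, 1.57 stands upright, 1.9 is the stop, leaning back. Starts open (1.6 to 1.85). Stiff (0.13 N m friction): it stays where it is left and must be pushed down all the way, with 1 to 2 N near its free edge, which swings over towards the box's -x side.
- lid_hinge (a point): on the lid's hinge line, at the middle of its length, 99 mm above the table, 71 mm along x from the box's centre. Axes turn with the lid and match the box's when shut: the lid reaches 146 mm along -x (then a 15 mm thumb tab, 45 mm wide), is 144 mm wide (y) and 5 to 8 mm thick along +z, its outer side.
- lid_edge (a point): middle of the red lid's free edge, 146 mm from the hinge, half way through its thickness; axes as lid_hinge.
- tub_back: deep cream-white food tub, fixed, in which the pans start: 213 (x) x 275 (y) mm over the rim, 137 mm high, its floor 160 x 226 mm, 4 mm above the table top. Origin: centre of its underside. To its left front, towards the robot, an aluminium jug 149 mm high stands; beyond it a narrow tub of the same kind, 127 mm high
- mill_1: salt shaker with a grey top, 44 mm across, 90 mm high (bystander)
- timer: round white kitchen timer with a red knob, 57 mm across, 36 mm high (bystander)
- tin_3: blue and gold food tin, 57 mm across, 72 mm high (bystander)
- tape_2: roll of brown packing tape lying flat, 92 mm across, 48 mm high (bystander)
- tub_1: white yoghurt tub, 72 mm across, 71 mm high, standing in the deep tub with the pans (bystander)
- garlic_1: bulb of garlic, 61 mm across, 59 mm high (bystander)

How it is judged:
At the end, for the whole second after the job is handed in: Green-tagged pan flat on the table in the channel, within 4 mm of fully home, 5 mm of its middle line, 0.08 rad of its direction; red-tagged pan upright (0.08 rad) on the white box's floor; red lid shut to within 0.05 rad; both pans at rest (x of pan_green in the frame of pass_dock between -0.004 and 0.004 m and y of pan_green in the frame of pass_dock between -0.005 and 0.005 m and angle between the x axis of pan_green and the x axis of pass_dock, either way round below 0.08 rad and height (world z) of pan_green below 0.004 m and angle between pan_green's own z axis and vertical below 0.06 rad and x of pan_red in the frame of reject_box between -0.05 and 0.05 m and y of pan_red in the frame of reject_box between -0.05 and 0.05 m and height (world z) of pan_red below 0.009 m and angle between pan_red's own z axis and vertical below 0.08 rad and value of joint reject_lid below 0.05 rad and linear speed of each of pan_green, pan_red below 0.01 m/s); the robot touches nothing.
It fails at once if a bystander is pushed more than 20 mm or knocked over (distance of any of mill_1, timer, tin_3, tape_2, tub_1, garlic_1 from where it was at the start of the episode above 0.02 m or angle between any of mill_1, timer, tin_3, tape_2, tub_1, garlic_1's own z axis and vertical above 0.3 rad).
It also fails if it takes over 69 s, if anything falls off the work surface, if the arm or the gripper's body presses on something with over 40 N, if the wrist force passes 120 N, or if a joint passes its speed limit or range.

## Working session

There is one attempt and no reset: what is moved stays moved. The work goes in short steps, each a Python script; the robot and the scene stay as the last script left them, time stands still between calls to the robot, and variables do not carry over. Pictures are saved under pics/ and viewed, at most 10 in all, crops included, and the job is handed in when it is done.

```bash
ls; mkdir -p pics
python3 - <<'E'
from bench import robot, claw, kinematics, readout, optics, job
import cv2
for n in("side","top"):
    f=optics.grab_frame(n); cv2.imwrite(f"pics/{n}0.png",f[:,:,::-1]); c=optics.camera_info(n); print(n,c)
s=readout.observe();print(s["clock"],s["tcp_pos"],s["ee_rot"],s["gripper_width"])
E
```

```text
pics
side {'fx': 364.6123835428438, 'fy': 364.6123835428438, 'cx': 316.19560203560906, 'cy': 190.18657299655834, 'R': array([[-0.5916487 ,  0.80598436, -0.01846673],
       [ 0.65020789,  0.46350509, -0.60199064],
       [-0.47663562, -0.36817419, -0.79828958]]), 't': array([ 0.30994046, -0.34698256,  1.42373738])}
top {'fx': 377.4903592107304, 'fy': 377.4903592107304, 'cx': 318.8015213148786, 'cy': 195.43429821011077, 'R': array([[-0.01135287, -0.99983886,  0.01390563],
       [-0.98089657,  0.00843483, -0.19434702],
       [ 0.19419841, -0.01584638, -0.98083427]]), 't': array([0.02573862, 0.58674753, 0.96817774])}
0.1 [0.15981148 0.57800082 0.19724536] [-1.79488713e-04  1.34488464e-01  9.90914761e-01 -8.70690439e-04] 0.085665585717663
```

View pics/side0.png

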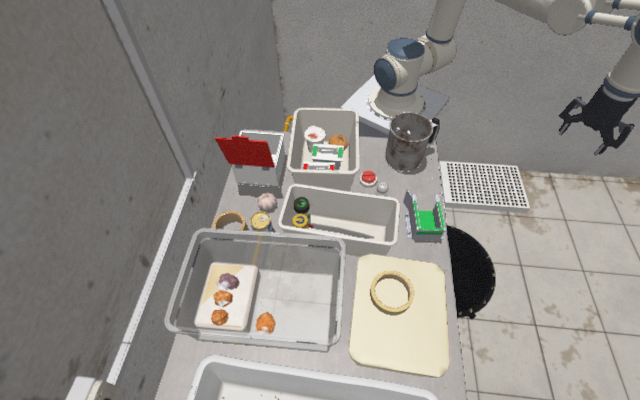

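View pics/top0.png

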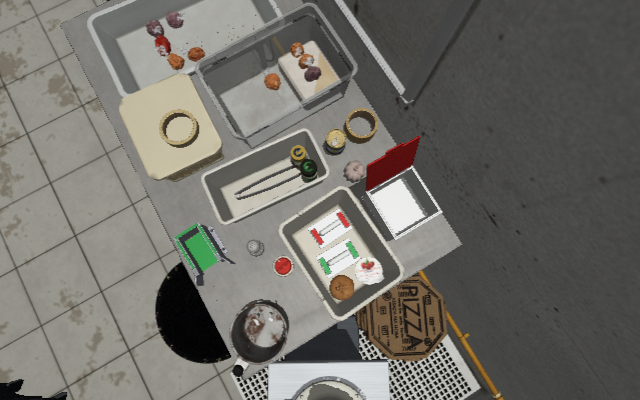

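The side view shows the pans in the tub near (325,155), the box at (262,160) and the dock at (425,215). In the top view the red pan is at (330,230), the green pan at (340,258), the dock at (203,250) and the box at (402,205). I'll enlarge both for measuring.

Run:
```python
import cv2
a=cv2.imread("pics/top0.png")[130:330,170:450]; cv2.imwrite("pics/t1.png",cv2.resize(a,None,fx=2.85,fy=2.85,interpolation=cv2.INTER_CUBIC))
a=cv2.imread("pics/side0.png")[95:255,210:460]; cv2.imwrite("pics/s1.png",cv2.resize(a,None,fx=3.2,fy=3.2,interpolation=cv2.INTER_CUBIC))
```

```text
(no output)
```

View pics/t1.png

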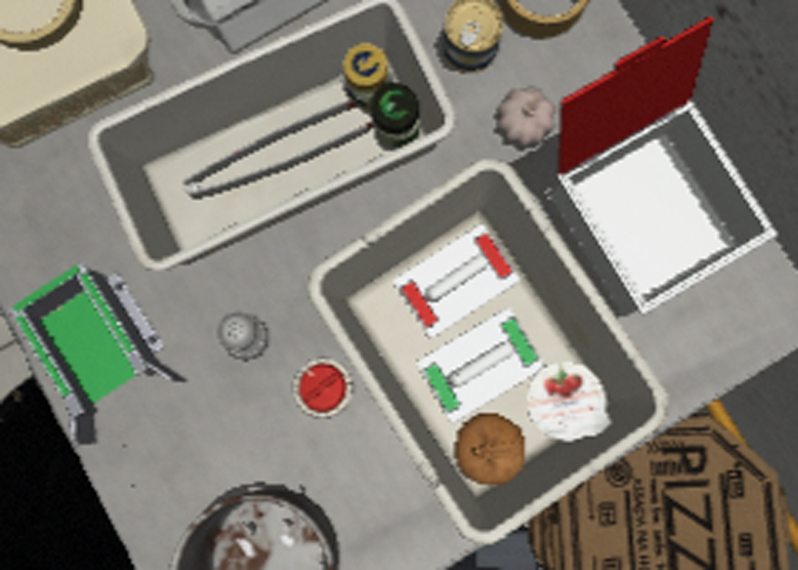

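View pics/s1.png

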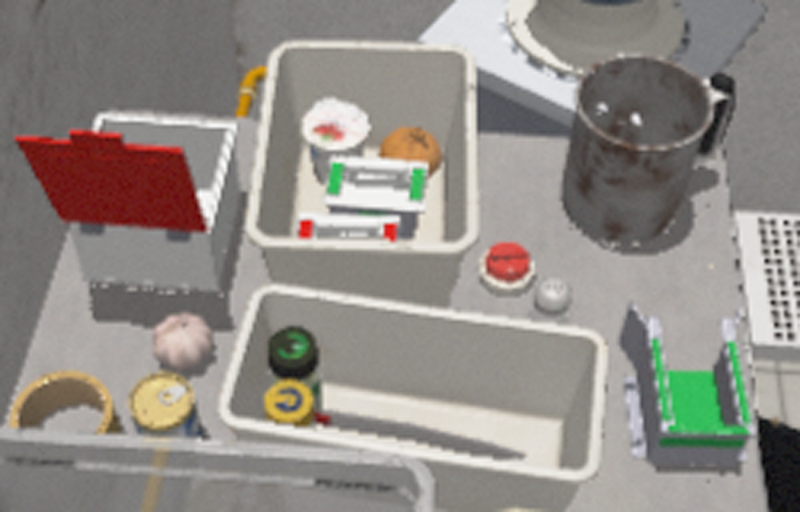

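The zoom shows the tags, bars, box rim and dock clearly. The dock mouth faces down-right, towards the robot, and the stop is at the upper left. Next I'll take tag centroids from masks, triangulate the box corners, and zoom in on the dock.

```bash
cat > h.py <<'E'
import numpy as np, cv2
from bench import optics
C={n:optics.camera_info(n) for n in("side","top")}
def ray(n,p):
    c=C[n]; d=np.array([(p[0]-c["cx"])/c["fx"],(p[1]-c["cy"])/c["fy"],1.]); return -c["R"].T@c["t"], c["R"].T@d
def plane(n,p,z):
    o,d=ray(n,p); return o+d*(z-o[2])/d[2]
def tri(pt,ps):
    o1,d1=ray("top",pt);o2,d2=ray("side",ps)
    k,*_=np.linalg.lstsq(np.stack([d1,-d2],1),o2-o1,rcond=None)
    a,b=o1+k[0]*d1,o2+k[1]*d2; return (a+b)/2,np.linalg.norm(a-b)
def proj(n,X):
    c=C[n]; v=c["R"]@np.asarray(X)+c["t"]; return np.array([c["fx"]*v[0]/v[2]+c["cx"],c["fy"]*v[1]/v[2]+c["cy"]])
def blobs(img,col,box,amin=4):
    r,g,b=[img[:,:,i].astype(int) for i in(2,1,0)]
    m=((r>g+70)&(r>b+70)) if col=="r" else ((g>r+50)&(g>b+30))
    M=np.zeros_like(m);x0,y0,x1,y1=box;M[y0:y1,x0:x1]=m[y0:y1,x0:x1]
    k,_,st,ce=cv2.connectedComponentsWithStats(M.astype(np.uint8))
    return [(ce[i].round(2),st[i]) for i in range(1,k) if st[i][4]>=amin]
E
python3 - <<'E'
from h import *
np.set_printoptions(precision=4,suppress=True)
t=cv2.imread("pics/top0.png");s=cv2.imread("pics/side0.png")
for col in"rg":
    for ce,st in blobs(t,col,(300,200,362,280)): print("top",col,ce,st,plane("top",ce,.062))
    for ce,st in blobs(s,col,(295,140,350,175)): print("side",col,ce,st,plane("side",ce,.062))
f=2.85; u=lambda x,y:(x/f+170-.3,y/f+130-.3)
v=lambda x,y:(x/3.2+210-.3,y/3.2+95-.3)
B=[u(773,235),u(643,311),u(562,178),u(692,105)]
print("box");
for p in B: print(plane("top",p,.098))
print("front corner A/B tri",tri(u(643,311),v(237,120)),tri(u(773,235),v(98,115)))
print("lid free edge",tri(u(562,98),v(170,147)),tri(u(711,19),v(18,139)), "inner/hinge", tri(u(561,170),v(205,230)))
rim=[u(490,542),u(662,402),u(492,163),u(313,275)]
print("tub rim");[print(plane("top",p,.137)) for p in rim]
a=cv2.resize(t[212:282,170:240],None,fx=5.7,fy=5.7,interpolation=cv2.INTER_CUBIC)
b=cv2.resize(s[185:255,397:467],None,fx=5.7,fy=5.7,interpolation=cv2.INTER_CUBIC)
cv2.imwrite("pics/dock.png",np.hstack([a,b]))
E
```

```text
top r [342.81 219.24] [337 212  12  15  75] [ 0.5206 -0.0435  0.062 ]
top r [316.73 236.35] [311 229  12  16  75] [0.4757 0.0267 0.062 ]
side r [305.17 166.42] [303 164   5   6  24] [ 0.5119 -0.0505  0.062 ]
side r [331.52 167.14] [330 165   4   6  21] [0.4663 0.0189 0.062 ]
top g [351.88 249.48] [346 242  12  16  77] [ 0.4403 -0.0655  0.062 ]
top g [324.62 265.68] [319 258  12  16  78] [0.3991 0.0069 0.062 ]
side g [314.34 150.49] [312 146   5  10  35] [ 0.4401 -0.0676  0.062 ]
side g [340. 152.] [338 148   5   9  35] [0.3973 0.0044 0.062 ]
box
[ 0.532  -0.2961  0.098 ]
[ 0.4642 -0.1738  0.098 ]
[ 0.5866 -0.1054  0.098 ]
[ 0.655  -0.2293  0.098 ]
front corner A/B tri (array([ 0.4637, -0.1724,  0.1042]), np.float64(7.317457029856286e-05)) (array([ 0.5335, -0.2988,  0.0953]), np.float64(0.004144215185898748))
lid free edge (array([ 0.624 , -0.0903,  0.2441]), np.float64(0.009461882532359253)) (array([ 0.6885, -0.2109,  0.2379]), np.float64(0.0005635512611681041)) inner/hinge (array([ 0.5935, -0.1045,  0.1021]), np.float64(0.0008826620351420341))
tub rim
[ 0.2726 -0.0291  0.137 ]
[ 0.3842 -0.1775  0.137 ]
[ 0.5926 -0.0383  0.137 ]
[0.495  0.1186 0.137 ]
```

View pics/dock.png

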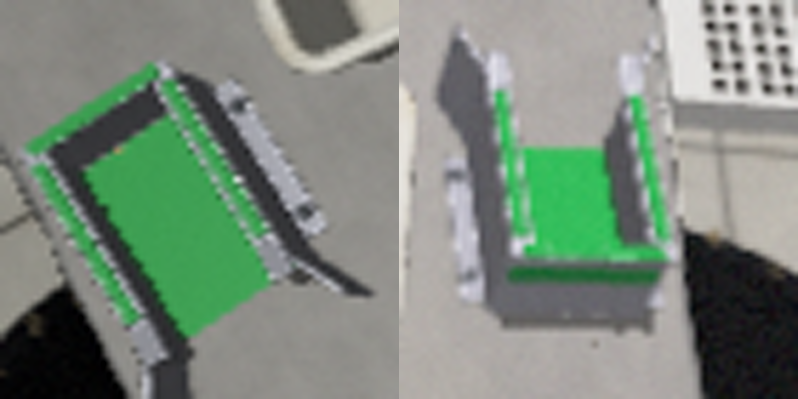

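The left half (top view) shows the dock's green strips on the two lips, the stop strip and the floor patch as separate blobs; the right half shows the side view. I'll triangulate those blobs and the bars.

Run:
```python
from h import *
np.set_printoptions(precision=4,suppress=True)
t=cv2.imread("pics/top0.png");s=cv2.imread("pics/side0.png")
def rects(img,n,box,zs):
    r,g,b=[img[:,:,i].astype(int) for i in(2,1,0)]
    m=((g>r+40)&(g>b+25));M=np.zeros(m.shape,np.uint8);x0,y0,x1,y1=box;M[y0:y1,x0:x1]=m[y0:y1,x0:x1]
    k,L,st,ce=cv2.connectedComponentsWithStats(M,connectivity=4)
    for i in range(1,k):
        if st[i][4]<12: continue
        p=np.argwhere(L==i)[:,::-1].astype(np.float32); R=cv2.minAreaRect(p)
        print(n,st[i],ce[i],R[1],R[2])
        bp=cv2.boxPoints(R); 
        for z in zs: print("  z",z,"cen",plane(n,ce[i],z)[:2],"corners",[plane(n,q,z)[:2].tolist() for q in bp] if n=="top" else "")
rects(t,"top",(170,212,240,282),(0.,.065))
rects(s,"side",(397,185,467,255),(.065,))
u=lambda x,y:(x/2.85+170-.3,y/2.85+130-.3)
v=lambda x,y:(x/3.2+210-.3,y/3.2+95-.3)
a=lambda x,y:(x/5.7+170-.4,y/5.7+212-.4); b=lambda x,y:((x-399)/5.7+397-.4,y/5.7+185-.4)
print("bar g",tri(u(481,366),v(377,172)))
print("strip ends L,R",tri(a(130,322),b(633,95)),tri(a(263,240),b(502,92)))
print("stop corners",tri(a(35,158),b(668,250)),tri(a(163,70),b(519,246)))
```

```text
top [175 223  23  16  71] [186.0282 230.8028] (2.4961509704589844, 26.07090950012207) 56.3099365234375
  z 0.0 cen [0.5004 0.3926] corners [[0.483141035066341, 0.42404297662428725], [0.5232157988253106, 0.36576756472824545], [0.5172973637327233, 0.3615832888037447], [0.4773114367127572, 0.4198340690254305]]
  z 0.065 cen [0.4935 0.3709] corners [[0.47731352709976527, 0.4003294549049772], [0.5149384950268744, 0.3456164560532524], [0.5093818576408977, 0.3416879675809459], [0.47184029580635756, 0.39637784050825586]]
top [185 226  33  45 747] [201.6332 249.8032] (39.87147521972656, 22.338706970214844) 57.72435760498047
  z 0.0 cen [0.4471 0.3465] corners [[0.4820373936880323, 0.40575258287835547], [0.5150134234305235, 0.3548394463704424], [0.4207107156000438, 0.29148999788849106], [0.3888978943554811, 0.34200222019085236]]
  z 0.065 cen [0.4434 0.3275] corners [[0.4762773520218124, 0.38315716457772964], [0.5072375360639935, 0.33535638053068706], [0.41869961282378, 0.2758795241811599], [0.38883152960321143, 0.323303902163375]]
top [176 241  19  28  86] [184.814 254.593] (31.90443420410156
[... 533 characters left out ...]
09774017334) 58.570438385009766
  z 0.065 cen [0.4752 0.3448] corners 
side [437 201   8  27  72] [440.6528 214.1806] (26.475679397583008, 2.7456257343292236) 78.69007110595703
  z 0.065 cen [0.4336 0.3709] corners 
side [416 232  26   3  52] [428.9423 232.7692] (2.0, 25.0) 90.0
  z 0.065 cen [0.5079 0.3708] corners 
bar g (array([ 0.4182, -0.0295,  0.0758]), np.float64(0.0017123274968973558))
strip ends L,R (array([0.3976, 0.3466, 0.0669]), np.float64(0.0037673835431974987)) (array([0.4332, 0.2903, 0.0641]), np.float64(0.0007226077389517962))
stop corners (array([0.4713, 0.3973, 0.0639]), np.float64(0.0009240217501742473)) (array([0.5116, 0.3392, 0.0658]), np.float64(0.0009059099592780847))
```

```bash
cat >> h.py <<'E'
from bench import robot, claw, kinematics, readout, job
def q(phi):  # tool down, tool y at angle phi
    a=(phi+np.pi/2)/2; return np.array([0,np.cos(a),np.sin(a),0])
def best(pos,phi):
    c=[(abs(j[5]),p) for p in(phi,phi+np.pi) for j in[kinematics.inverse_kinematics(pos,q(p))] if j is not None]
    print("ik",c); return min(c)[1]
Y=0.592; D=np.array([np.cos(Y),np.sin(Y),0]); N=np.array([-D[1],D[0],0]); HOME=.563*D+.0325*N
G=np.array([.4192,-.0295,0]); GY=np.radians(-60.4)
R=np.array([.498,-.0088,0]); RY=np.radians(-57.4)
E
python3 - <<'E'
from h import *
np.set_printoptions(precision=4,suppress=True)
print("jug",plane("top",(259,325),.149),"salt",plane("top",(255,246),.09),"timer",plane("top",(283,266),.03))
print("home",HOME,"mouth-120",HOME-.12*D)
Z=lambda z:np.array([0,0,z])
best(HOME-.12*D+Z(.07),Y+np.pi/2);best(HOME+Z(.07),Y+np.pi/2);best(R+Z(.072),RY+np.pi/2)
p=best(G+Z(.072),GY+np.pi/2)
claw.command_gripper(.038,60)
robot.movep(G+Z(.25),q(p))
robot.move_l(G+Z(.16),v=.2)
cv2.imwrite("pics/pre.png",cv2.resize(optics.grab_frame("top")[150:320,250:450,::-1],None,fx=3,fy=3))
print(robot.move_l(G+Z(.072),v=.08,until_force=12), readout.observe()["tcp_pos"])
cv2.imwrite("pics/pre2.png",cv2.resize(optics.grab_frame("side")[100:200,270:390,::-1],None,fx=5,fy=5))
claw.command_gripper(0,60)
s=readout.observe();print(s["clock"],s["tcp_pos"],s["gripper_width"],s["gripper_force"],s["force"])
E
```

```text
jug [0.2653 0.1628 0.149 ] salt [0.4502 0.1849 0.09  ] timer [0.3999 0.1179 0.03  ]
home [0.4491 0.3411 0.    ] mouth-120 [0.3495 0.2742 0.    ]
ik [(np.float64(1.5741827584446721), 2.1627963267948966), (np.float64(1.5674098951451203), 5.30438898038469)]
ik [(np.float64(1.5734608332662692), 2.1627963267948966), (np.float64(1.568131820323524), 5.30438898038469)]
ik [(np.float64(0.654961741513409), np.float64(0.5689773361501513)), (np.float64(2.486630912076384), np.float64(3.7105699897399447))]
ik [(np.float64(0.6678690853414952), np.float64(0.5166174585903216)), (np.float64(2.473723568248298), np.float64(3.6582101121801145))]
False [ 0.4196 -0.0296  0.0727]
5.3833 [ 0.4192 -0.0295  0.072 ] -0.00023567623095738805 0.0 [-0.033  -0.3327  0.9756]
```

Run:
```python
from h import *
f=optics.grab_frame("side")[:,:,::-1]
b=cv2.resize(f[100:220,250:410],None,fx=5,fy=5,interpolation=cv2.INTER_CUBIC); cv2.imwrite("pics/now.png",b)
```

```text
(no output)
```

View pics/now.png

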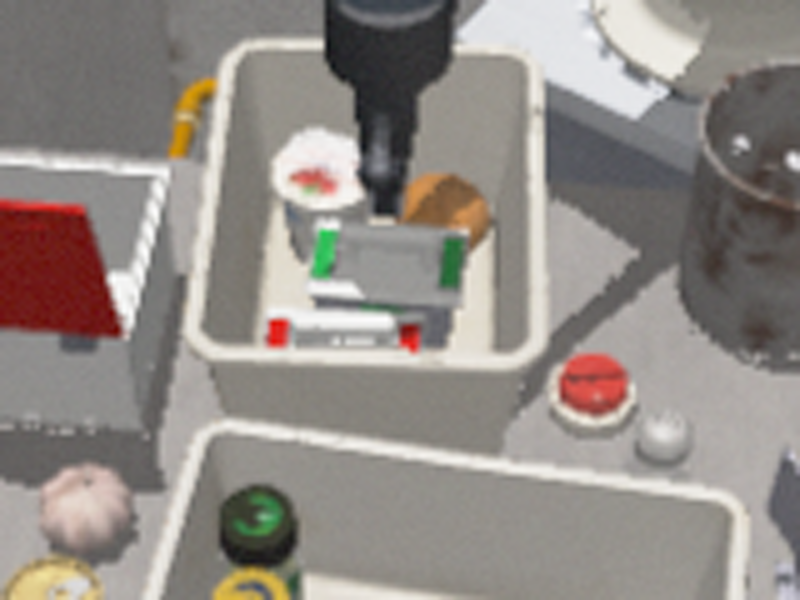

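The side view shows the pan unmoved, with its green tags at about (315,150) and (340,152). The shut fingers stand behind the bar, on the robot's side. I'll check the numbers.

Run:
```python
from h import *
np.set_printoptions(precision=4,suppress=True)
s=cv2.imread("pics/side0.png"); n=optics.grab_frame("side")[:,:,::-1]
for i in(s,n): print([(c,st[:5]) for c,st in blobs(i,"g",(295,140,350,175))])
print("tcp",proj("side",[.4192,-.0295,.072]),proj("top",[.4192,-.0295,.072]))
for z in(.062,.076,.084,.092): print(z,"side px",proj("side",G+[0,0,z]),"top",proj("top",G+[0,0,z]))
g0=cv2.imread("pics/top0.png");print(readout.observe()["force"],[(c,plane("top",c,.062)) for c,_ in blobs(n if 0 else optics.grab_frame("top")[:,:,::-1],"g",(300,200,362,280))])
a=cv2.resize(s[135:175,295:355],None,fx=6.6,fy=6.6,interpolation=cv2.INTER_CUBIC)
b=cv2.resize(n[135:175,295:355],None,fx=6.6,fy=6.6,interpolation=cv2.INTER_CUBIC)
c=cv2.resize(cv2.imread("pics/pre2.png")[175:375,125:425],None,fx=1.32,fy=1.32)
d=cv2.resize(g0[235:275,310:370],None,fx=6.6,fy=6.6,interpolation=cv2.INTER_CUBIC)
cv2.imwrite("pics/cmp.png",np.vstack([np.hstack([a,b]),np.hstack([c[:264,:396],d])]))
```

```text
[(array([314.34, 150.49]), array([312, 146,   5,  10,  35], dtype=int32)), (array([340., 152.]), array([338, 148,   5,   9,  35], dtype=int32))]
[(array([314.53, 150.32]), array([312, 146,   6,  10,  38], dtype=int32)), (array([339.75, 151.75]), array([338, 148,   4,   9,  24], dtype=int32))]
tcp [327.5972 149.4823] [338.6412 257.6074]
0.062 side px [327.5772 151.6082] top [338.3915 257.7326]
0.076 side px [327.6053 148.6238] top [338.7426 257.5567]
0.084 side px [327.6215 146.8928] top [338.9477 257.4539]
0.092 side px [327.638  145.1428] top [339.1561 257.3494]
[-0.6007 -0.1983 -0.0949] []
```

View pics/cmp.png

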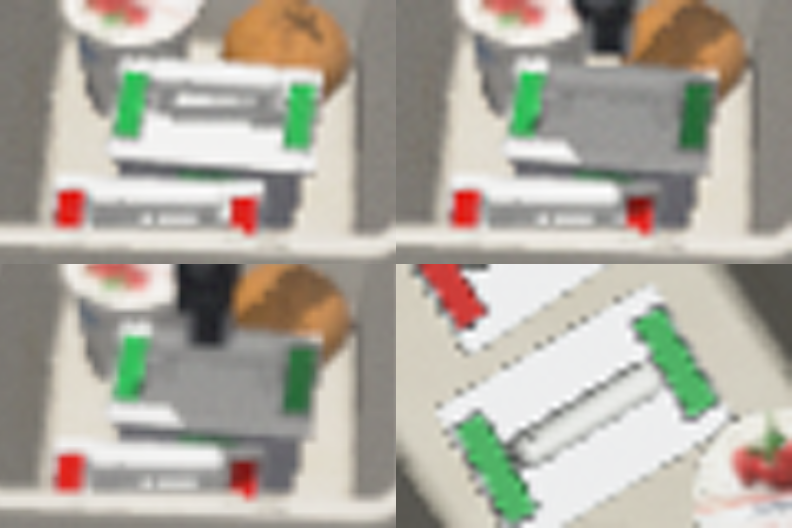

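Run:
```python
from h import *
np.set_printoptions(precision=4,suppress=True)
for z in(.11,.14):
    robot.move_l(G+[0,0,z],v=.1); o=readout.observe(); n=optics.grab_frame("side")
    m=(n[:,:,:].max(2)<75).astype(np.uint8); M=np.zeros_like(m);M[90:175,300:355]=m[90:175,300:355]
    k,L,st,ce=cv2.connectedComponentsWithStats(M); i=1+np.argmax(st[1:,4]); p=np.argwhere(L==i); b=p[:,0].max()
    print(z,o["tcp_pos"],"lowest dark row",b,"cols",p[p[:,0]>=b-1][:,1],"pred",proj("side",o["tcp_pos"]))
    print(n[120:158:2,327])
```

```text
0.11 [ 0.4194 -0.0295  0.1102] lowest dark row 133 cols [325 326 327 328 329 325 326 327 328 329] pred [327.6374 141.1264]
[[107 107 112]
 [103 103 107]
 [ 91  91  96]
 [ 48  49  54]
 [ 41  40  45]
 [ 36  38  42]
 [ 38  37  39]
 [ 93  93  87]
 [148 143 136]
 [143 139 130]
 [153 147 137]
 [216 208 193]
 [209 203 190]
 [161 163 160]
 [145 146 143]
 [142 142 141]
 [152 153 148]
 [151 151 148]
 [152 150 149]]
0.14 [ 0.4194 -0.0295  0.1402] lowest dark row 126 cols [325 326 327 328 329 325 326 327 328] pred [327.6912 134.2074]
[[ 41  40  43]
 [ 45  47  49]
 [ 43  42  45]
 [ 51  51  55]
 [150 148 140]
 [152 149 142]
 [150 147 139]
 [149 146 139]
 [149 146 139]
 [145 139 131]
 [154 148 137]
 [217 210 193]
 [211 204 188]
 [162 162 160]
 [145 145 144]
 [140 142 139]
 [153 152 151]
 [151 149 148]
 [152 152 148]]
```

Run:
```python
from h import *
np.set_printoptions(precision=4,suppress=True)
a=np.radians(74.6); v=.045*np.array([np.cos(a),np.sin(a),0])
for z in(.198,.211,.23,.245): print(z,[proj("side",np.array([.16,.578,z])+k*v) for k in(-1,1)])
robot.move_l(G+[0,0,.075],v=.15); robot.pause(.2)
print(robot.move_l(G+[0,0,.05],v=.03,until_force=4)); o=readout.observe(); print(o["tcp_pos"],o["force"],o["clock"])
n=optics.grab_frame("side")[:,:,::-1]; print(blobs(n,"g",(295,140,350,175)))
```

```text
0.198 [array([553.4498, 145.5847]), array([585.52  , 164.8497])]
0.211 [array([555.8535, 142.2278]), array([588.3863, 161.5505])]
0.23 [array([559.4589, 137.1927]), array([592.6908, 156.596 ])]
0.245 [array([562.3857, 133.1053]), array([596.1895, 152.5688])]
True
[ 0.4193 -0.0295  0.0592] [-1.0899  1.5997  3.7084] 7.975
[(array([314.42, 150.39]), array([312, 146,   6,  10,  36], dtype=int32)), (array([339.75, 151.75]), array([338, 148,   4,   9,  24], dtype=int32))]
```

Touching the bar shows the real tips are about 32 mm above the reported TCP: contact came at 0.0595 where the bar top is 0.092. The side camera agrees, with the tips 7 px higher than predicted. I'll command heights with that offset and grasp again.

```bash
cat >> h.py <<'E'
OFF=.0325
def P(p,z): return np.array([p[0],p[1],z-OFF])   # z = real tip height
E
python3 - <<'E'
from h import *
np.set_printoptions(precision=4,suppress=True)
robot.move_l(P(G,.115),v=.2)
claw.command_gripper(.038,60)
print(robot.move_l(P(G,.073),v=.08,until_force=10))
claw.command_gripper(0,60)
o=readout.observe();print(o["clock"],o["tcp_pos"],o["gripper_width"],o["gripper_force"],o["force"])
if o["gripper_width"]>.009:
    robot.move_l(P(G,.26),v=.2); o=readout.observe();print(o["clock"],o["gripper_width"],o["force"])
    n=optics.grab_frame("side")[:,:,::-1]; cv2.imwrite("pics/lift.png",n); print([b[0] for b in blobs(n,"g",(250,60,400,180))])
E
```

```text
False
9.7583 [ 0.42   -0.0295  0.0413] 0.01272594973316703 59.89270806312561 [1.6981 0.4226 2.5611]
10.8417 0.012771286118236197 [-0.4756  0.2461 -3.5794]
[array([313.12, 105.2 ]), array([342.26, 106.68]), array([326.14, 119.51])]
```

Run:
```python
from h import *
np.set_printoptions(precision=4,suppress=True)
A=HOME-.122*D; ph=Y-np.pi/2
robot.movep(P(A,.26),q(ph))
robot.move_l(P(A,.095),v=.2); robot.pause(.2)
print("down",robot.move_l(P(A,.064),v=.03,until_force=4)); o=readout.observe(); z=o["tcp_pos"][2]; print(o["tcp_pos"],o["force"],o["clock"])
if z+OFF<.076:
  for x in(-.085,-.06,-.045):
    T=HOME+x*D; r=robot.move_l([T[0],T[1],z],v=.06,until_force=15); o=readout.observe()
    f=o["force"]; e=np.array(o["tcp_pos"])-HOME; print(x,r,"x",e@D,"y",e@N,"f",f@D,f@N,f[2],o["clock"],o["gripper_width"])
    if r: break
n=optics.grab_frame("top")[:,:,::-1]; cv2.imwrite("pics/d1.png",n)
```

```text
down True
[0.3477 0.2727 0.0371] [ 0.2593 -0.2254  4.1968] 14.7833
-0.085 True x -0.12187485274489877 y -0.00035611508329454997 f -1.4141706579514655 -0.7785713680712498 3.283438319218965 15.0167 0.012437042214489998
```

Run:
```python
from h import *
np.set_printoptions(precision=4,suppress=True)
z=.0378
o=readout.observe(); print(o["tcp_pos"],o["force"])
for x in(-.115,-.10,-.085,-.06,-.045):
    T=HOME+x*D; r=robot.move_l([T[0],T[1],z],v=.04,until_force=20); o=readout.observe()
    f=o["force"]; e=np.array(o["tcp_pos"])-HOME; print(x,r,"x",e@D,"y",e@N,"f",f@D,f@N,f[2],o["tcp_pos"][2],o["clock"])
    if r: break
n=optics.grab_frame("side")[:,:,::-1]; cv2.imwrite("pics/d2.png",np.hstack([cv2.resize(n[170:260,380:470],None,fx=4.4,fy=4.4),cv2.resize(optics.grab_frame("top")[200:290,170:260,::-1],None,fx=4.4,fy=4.4)]))
```

```text
[0.3481 0.2728 0.0371] [-0.4606 -1.1313  4.0369]
-0.115 False x -0.11495772893495632 y 7.771438995257371e-05 f 0.597781934222328 -0.2191719578640645 -1.5465532643824516 0.03724874442710834 15.4
-0.1 False x -0.10002867595607538 y 1.5300718533142944e-05 f -0.2852031673753051 0.9867753044677984 -2.960543586760233 0.0374581898431644 15.925
-0.085 False x -0.08498880382028215 y 9.024439481063739e-06 f -0.18540903379166665 -1.0885569211336865 -2.7913589451739402 0.037659471102648584 16.45
-0.06 False x -0.060120257484231644 y -1.6611737348422944e-05 f 0.2163497825516674 -0.3243378760213433 -2.873035114711115 0.03764706374495386 17.225
-0.045 False x -0.04495793175288168 y 1.8162364443276955e-05 f 0.5420593395961644 0.09415803686325362 -2.171335601921241 0.03766633411281803 17.75
```

Run:
```python
from h import *
np.set_printoptions(precision=4,suppress=True)
z=.0375
for x,f0 in((-.025,20),(-.008,20),(.012,14)):
    T=HOME+x*D; r=robot.move_l([T[0],T[1],z],v=.04 if x<0 else .02,until_force=f0); o=readout.observe()
    f=o["force"]; e=np.array(o["tcp_pos"])-HOME; print(x,r,"x",e@D,"y",e@N,"f",f@D,f@N,f[2],o["tcp_pos"][2],o["clock"])
    if r: break
cv2.imwrite("pics/d3.png",np.hstack([cv2.resize(optics.grab_frame(c)[y:y+90,x:x+90,::-1],None,fx=4.4,fy=4.4,interpolation=cv2.INTER_CUBIC) for c,x,y in(("side",380,170),("top",165,200))]))
```

```text
-0.025 False x -0.024952071229185645 y 2.3390014704509154e-05 f 0.3496132564203786 0.3678604297390276 -3.2638691721876087 0.03740629902797767 18.5
-0.008 False x -0.007863856023735896 y -1.603745267034295e-05 f -0.38737580297706864 0.2520712500281634 -2.6512941737099003 0.03742095513987802 19.075
0.012 True x -0.0034406992371261128 y -5.447926346020701e-05 f -1.378984494728081 -0.9329825788148343 3.7881666791257813 0.03737339564006998 19.5833
```

View pics/d3.png

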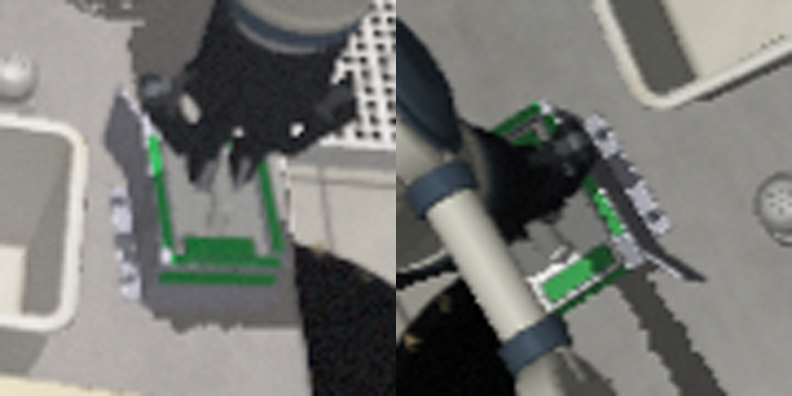

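The pan is in the channel under the lips, and its lid tag is right up against the stop. I'll push once more to confirm it's home, then release.

Run:
```python
from h import *
np.set_printoptions(precision=4,suppress=True)
z=.0365
for _ in range(2):
    T=HOME+.012*D; r=robot.move_l([T[0],T[1],z],v=.02,until_force=22); o=readout.observe()
    f=o["force"]; e=np.array(o["tcp_pos"])-HOME; print(r,"x",e@D,"y",e@N,"f",f@D,f@N,f[2],o["tcp_pos"][2],o["clock"])
o=readout.observe(); t=np.array(o["tcp_pos"])
claw.command_gripper(.03); robot.move_l([t[0],t[1],.15],v=.15)
cv2.imwrite("pics/d4t.png",optics.grab_frame("top")[:,:,::-1])
# move clear towards red pan
p=best(P(R,.2),RY+np.pi/2)
claw.command_gripper(.036,60); robot.movep(P(R,.25),q(p))
n=optics.grab_frame("top")[:,:,::-1]; s=optics.grab_frame("side")[:,:,::-1]; cv2.imwrite("pics/d4.png",n); cv2.imwrite("pics/d4s.png",s)
for c,st in blobs(n,"g",(165,205,245,285)): print("top",c,st,(lambda e:(e@D,e@N))(plane("top",c,.058)-HOME))
for c,st in blobs(s,"r",(295,150,350,185)): print("red side",c)
print(readout.observe()["clock"])
```

```text
True x -0.0035128108587903933 y -8.333925042780204e-05 f -0.9333810951307238 0.4637118910808997 4.011723455369094 0.03760685091241079 20.075
True x -0.0037646093734871127 y -6.451343246047414e-05 f -1.8360538206014443 0.2140199816960549 4.706775489417084 0.037837508367337874 20.45
ik [(np.float64(0.654961741513409), np.float64(0.5689773361501513)), (np.float64(2.486630912076384), np.float64(3.7105699897399447))]
top [186.01 230.81] [175 223  23  16  69] (np.float64(0.05540001256190058), np.float64(0.001439795361792685))
top [207.04 239.22] [198 226  19  27  80] (np.float64(0.00489618744889926), np.float64(-0.03278352678233168))
top [189.86 235.41] [182 230  16  12  69] (np.float64(0.0391539388206776), np.float64(-0.000688485331329543))
top [184.71 254.46] [176 241  18  28  83] (np.float64(0.0038488431399351817), np.float64(0.035953727824489905))
top [206.19 261.9 ] [199 256  16  13  81] (np.float64(-0.04439715147752826), np.float64(-0.0002409889898653989))
red side [305.17 166.42]
red side [331.17 166.83]
23.9583
```

The green pan is home: it stopped repeatably at the same place, is on the middle line, and its tags sit symmetrically. Next is the red pan. The box centre from its rim corners is (0.559,-0.201), with its axis at 0.505 rad and 140 mm sides, which matches the sizes given.

```bash
cat >> h.py <<'E'
BY=.505; BX=np.array([np.cos(BY),np.sin(BY),0]); BN=np.array([-BX[1],BX[0],0]); BC=np.array([.5594,-.2012,0])
E
python3 - <<'E'
from h import *
np.set_printoptions(precision=4,suppress=True)
print(robot.move_l(P(R,.115),v=.2)); print(robot.move_l(P(R,.073),v=.08,until_force=10))
claw.command_gripper(0,60)
o=readout.observe();print(o["clock"],o["tcp_pos"],o["gripper_width"],o["force"])
if o["gripper_width"]<.009: raise SystemExit
robot.move_l(P(R,.27),v=.2); print(readout.observe()["gripper_width"])
B=BC-.005*BX
robot.move_l(P(B,.27),q(BY),v=.2)
robot.move_l(P(B,.105),v=.15); robot.pause(.2)
r=robot.move_l(P(B,.064),v=.03,until_force=4); o=readout.observe(); print(r,o["clock"],o["tcp_pos"],o["force"])
E
```

```text
False
False
25.7833 [ 0.4987 -0.0088  0.0414] 0.012522479818652302 [1.3816 0.4218 2.0582]
0.012689638654762478
True 30.5083 [ 0.5548 -0.2035  0.0412] [-0.2101 -0.5943  3.9129]
```

Run:
```python
from h import *
np.set_printoptions(precision=4,suppress=True)
H=BC+.071*BX; r=.125
def W(th,off): 
    v=H+r*(-np.cos(th)*BX)+off*np.sin(th)*BX; return P(v,.099+r*np.sin(th)+off*np.cos(th))
th=np.linspace(1.75,0,10); wp=[W(t,.006+.0145*np.sin(t)) for t in th]
S=BC+.17*BX; st=[P(S,.34),P(S,.215)]
print([kinematics.inverse_kinematics(p,q(BY)) is not None for p in st+wp])
claw.command_gripper(.03); t=np.array(readout.observe()["tcp_pos"])
robot.move_l([t[0],t[1],.34-OFF],v=.25)
n=optics.grab_frame("top")[:,:,::-1];cv2.imwrite("pics/b1.png",n)
claw.command_gripper(0)
robot.move_l(st[0],v=.2); robot.move_l(st[1],v=.15)
print(readout.observe()["clock"],readout.observe()["force"])
cv2.imwrite("pics/b2.png",np.hstack([cv2.resize(optics.grab_frame(c)[y:y+150,x:x+150,::-1],None,fx=2.66,fy=2.66,interpolation=cv2.INTER_CUBIC) for c,x,y in(("side",200,70),("top",320,110))]))
```

```text
[True, True, True, True, True, True, True, True, True, True, True, True]
34.5083 [ 0.2416 -0.5954 -0.1653]
```

View pics/b2.png

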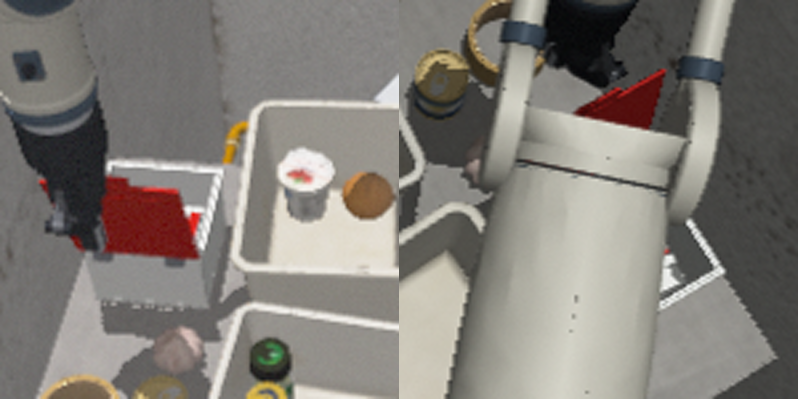

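The fingers are behind the lid, clear of it and of the garlic and tin. Next I sweep the lid shut.

Run:
```python
from h import *
np.set_printoptions(precision=4,suppress=True)
H=BC+.071*BX; r=.125
n=cv2.imread("pics/b1.png")
for c,st in blobs(n,"r",(365,165,445,240)): e=plane("top",c,.062)-BC; print("red tag",c,st[4],e@BX,e@BN)
def W(th,off): 
    v=H+r*(-np.cos(th)*BX)+off*np.sin(th)*BX; return P(v,.099+r*np.sin(th)+off*np.cos(th))
for t in np.linspace(1.75,.12,8):
    if robot.move_l(W(t,.006+.0145*np.sin(t)),v=.13,until_force=25): print("stop at",t); break
else:
    print("press",robot.move_l(W(0,-.004),v=.04,until_force=12))
o=readout.observe(); print(o["clock"],np.array(o["tcp_pos"])[2]+OFF,o["force"])
```

```text
red tag [368.5 165. ] 4 0.1373796259660976 0.019268739968847343
red tag [415.09 198.88] 64 -0.00612913240425726 -0.041889954209895316
press True
38.4417 0.103246557325375 [-0.4102 -0.345   6.9489]
```

Run:
```python
from h import *
np.set_printoptions(precision=4,suppress=True)
t=np.array(readout.observe()["tcp_pos"]); robot.move_l([t[0],t[1],.17],v=.2)
A=HOME-.105*D
best(P(A,.03),Y)
robot.movep(P(A,.24),q(Y))
s=optics.grab_frame("side")[:,:,::-1]; tp=optics.grab_frame("top")[:,:,::-1]
cv2.imwrite("pics/fin.png",np.hstack([cv2.resize(s[80:220,190:330],None,fx=2.85,fy=2.85,interpolation=cv2.INTER_CUBIC),cv2.resize(tp[130:270,330:470],None,fx=2.85,fy=2.85,interpolation=cv2.INTER_CUBIC)]))
robot.move_l(P(A,.035),v=.2,until_force=10); robot.pause(.2)
T=HOME-.05*D
r=robot.move_l(P(T,.035),v=.03,until_force=8); o=readout.observe(); e=np.array(o["tcp_pos"])-HOME; print(r,e@D,e@N,o["force"]@D,o["clock"])
```

```text
ik [(np.float64(0.0032754956911520416), 0.592)]
True -0.067076084095765 -6.038222389668221e-05 -0.09168292670366865 43.7167
```

View pics/fin.png

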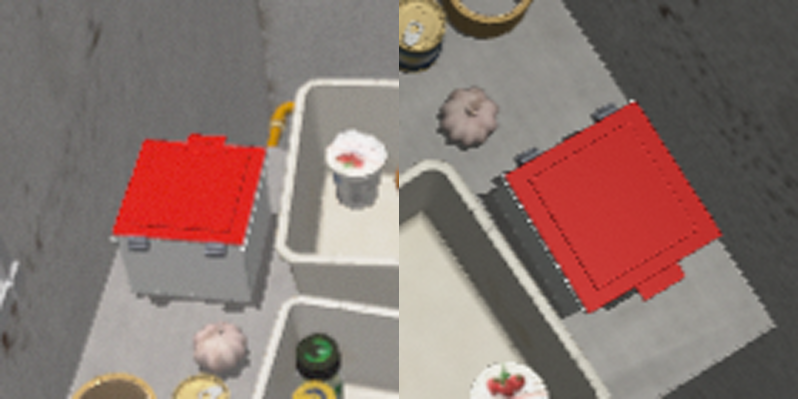

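The lid is shut flat. A firm push on the green pan's rear will confirm it's home.

Run:
```python
from h import *
T=HOME-.05*D
for f in(12,18):
    r=robot.move_l(P(T,.035),v=.02,until_force=f); o=readout.observe(); e=np.array(o["tcp_pos"])-HOME; print(r,e@D,e@N,o["force"]@D,o["clock"])
A=HOME-.1*D; robot.move_l(P(A,.035),v=.1); robot.move_l(P(A,.3),v=.2)
robot.movep(P([.42,.02],.33),q(Y)); robot.pause(.3)
n=optics.grab_frame("top")[:,:,::-1]; s=optics.grab_frame("side")[:,:,::-1]
for c,st in blobs(n,"g",(165,205,245,285)): e=plane("top",c,.058)-HOME; print(c,st[4],e@D,e@N)
print(readout.observe()["clock"],readout.observe()["force"])
```

```text
True -0.06745938926563026 -4.8889617510831e-05 -0.10249053703152246 44.0583
True -0.06797307401497495 -5.151931125887821e-05 -0.8828379853921321 44.45
[186.01 230.81] 69 0.05540001256190058 0.001439795361792685
[206.99 239.17] 81 0.005083491971555186 -0.03274355818597673
[189.57 235.14] 70 0.040201065390609185 -0.00042479932535415834
[184.69 254.45] 84 0.0039007662532664434 0.03598346235223459
[206.03 261.63] 78 -0.04356585072818724 -0.0002593065757877544
47.85 [-0.53655217  0.36732601 -0.67913146]
```

```bash
python3 -c "
from bench import job; print(job.sign_off())"
```

```text
the job is handed in; nothing more can be done
None
```

I handed the job in at about 48 s of the 69 s allowed: the green-tagged pan is against the end stop of the channel, and the red-tagged pan is in the white box with the red lid shut; I saw no bystander touched, and the hand-in gave no verdict.

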